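# Stack bracket plates and bring the mark under the drill

### The job

Get these three bracket plates ready to be drilled together: lay the bare aluminium plate squarely on the grey plate that is screwed to the drill stand's sled, and the blue plate squarely on top of that with its white mark facing up (either way round), all edges flush. Then slide the sled, which has a red knob, until the cross on the white mark sits right under the drill bit, and let go. Do not bump the drill or its bit, and leave the spray can, the wrench and the tub alone.

Things in the scene. Friction and masses are not known exactly. Their poses are not given: they have to be found in the camera images.
- plate_plain: Bare aluminium bracket plate, loose, 130 x 56 x 10 mm, about 0.2 kg, lying flat on the table at the start. Origin: centre of its underside; x along its 130 mm length, y across its 56 mm width, z up.
- plate_marked: Blue painted bracket plate, loose, 130 x 56 x 10 mm, about 0.2 kg, lying flat on the table at the start, with a white 22 mm disc and black cross on its top, 35 mm from its centre along its length. Origin: centre of its underside; x along its length towards the mark, y across its width, z up.
- mark (a point): Centre of the black cross on the blue plate's top face (35 mm along the plate's x, 10 mm above its underside).
- seat (a point): Centre of the top face of the grey plate (130 x 56 x 10 mm) screwed to the wooden sled, 42 mm above the table; moves with the sled. Its y axis runs along the grey plate's 130 mm length, which is also the slide direction; x across its 56 mm width. The sled's top around the grey plate is 32 mm above the table and 110 (x) by 150 (y) mm.
- sled (a joint): Slide of the sled along the stand's rails, 0 to 0.26 m; it grows as the sled moves along the -y axis of point seat, towards the drill. Starts between 0 and 0.06. Light friction, about 3 N; stays where it is left. At 0.20 the grey plate's centre is under the bit.
- sled_grip (a point): Upright red round knob to move the sled by, 30 mm diameter, on the sled 140 mm from the grey plate's centre along the +y axis of point seat (the end away from the drill). The point is on its axis 74 mm above the table; its red part reaches from 49 to 94 mm above the table.
- bit_tip (a point): Tip of the fixed 6 mm drill bit, pointing down, 76 mm above the table: 14 mm above the finished three-plate pile.
- drill: Black rotary tool, fixed upright in the stand's green arm, switched off; 54 mm diameter from 135 to 297 mm above the table, narrow chuck and bit below. Origin: on the table straight below the bit. The green bed, 130 mm wide and 12 mm high, runs from 320 mm before the bit (+y of seat) to 170 mm behind it; a steel column, 370 mm high, stands 145 mm behind the bit.
- spray: Bystander: black spray can, 60 mm diameter, 180 mm tall, standing. Origin: centre of its underside.
- wrench: Bystander: steel wrench, 180 mm long, lying on the table. Origin: centre of its underside, x along it.
- tub: Bystander: white grease tub with yellow lid, 76 mm diameter, 70 mm tall. Origin: centre of its underside.

How it is judged (in metres and radians):
On the way, in this order (a step that is already met when the one before it is completed fails the run):
1. the bare plate lies squarely on the grey plate, let go (x of plate_plain in the frame of seat between -0.005 and 0.005 m and y of plate_plain in the frame of seat between -0.005 and 0.005 m and z of plate_plain in the frame of seat between -0.003 and 0.003 m and angle between the x axis of plate_plain and the y axis of seat, either way round below 0.08 rad and angle between plate_plain's own z axis and vertical below 0.06 rad and contact force between plate_plain and the fingers below 0.1 N), for 0.2 s.
2. the blue plate lies squarely on top of it, mark up, let go (all of step 1 and x of plate_marked in the frame of seat between -0.005 and 0.005 m and y of plate_marked in the frame of seat between -0.005 and 0.005 m and z of plate_marked in the frame of seat between 0.007 and 0.013 m and angle between the x axis of plate_marked and the y axis of seat, either way round below 0.08 rad and angle between plate_marked's own z axis and vertical below 0.06 rad and contact force between plate_marked and the fingers below 0.1 N), for 0.2 s.
3. the mark is under the drill bit with the pile still square (all of step 2 and horizontal distance between mark and bit_tip below 0.007 m), for 0.2 s.
At the end, for the whole second after the job is handed in: Bare plate flat on the grey one, blue plate flat on top, mark up; each centred on the grey plate within 5 mm along its length and across its width, square within 0.08 rad (either way round), released and at rest; the mark within 7 mm horizontally of the bit tip (all of step 3 and linear speed of each of plate_plain, plate_marked below 0.01 m/s); the robot touches nothing.
It fails at once if the drill or its bit is touched with more than 3 N (contact force between drill and anything else above 3 N).
It fails at once if the spray can, wrench or tub is moved by more than 30 mm (distance of any of spray, wrench, tub from where it was at the start of the episode above 0.03 m).
It also fails if it takes over 67 s, if anything falls off the work surface, if the arm or the gripper's body presses on something with over 40 N, if the wrist force passes 120 N, or if a joint passes its speed limit or range.

### The arm

A 6-joint arm with a two-finger parallel gripper is mounted at the origin on the work surface. World frame = base frame: x ahead of the robot, y to its left, z up, the work surface at z = 0. Lengths are in mm, angles in rad, forces in N, time in s.
With the tool pointing down it reaches from about 275 to 1000 mm from the base axis. Payload 8.4 kg.
Tool frame: the origin (TCP) lies between the finger pads; the fingertips stand 17 mm ahead of it and the grasp point (between the pads) lies 2 mm behind it; z points along the fingers, y is the line along which they close (so a half turn about z gives the same grasp; the last joint's range is limited). The gripper opens to 85 mm and grips with 20 to 120 N. Pads are 22 mm wide; open, the fingers measure 114 mm over their backs; the gripper's body (76 mm by 85 mm) begins 54 mm behind the grasp point. The pads swing forward as they close: fully open they stand 13 mm farther back than shut.
Start: joints at [-1.265, 0.353, 1.633, -0, 1.155, -0.002], TCP at [189.35, -595.63, 248.281] pointing down, gripper open.
Joint ranges: [-2.63, 2.63], [-0.92, 2.1], [0.06, 2.66], [-1.3, 4.44], [0, 2.69], [-3.02, 3.02]. Speed limits (rad/s): [2.22, 2.22, 2.79, 3.14, 3.14, 3.14].

### API

Orientations are given as [roll, pitch, yaw] about the fixed x, y, z axes, in that order (R = Rz(yaw) Ry(pitch) Rx(roll)).
In Python, from rig import sense, grab_frame, sign_off gives the robot as it stands. The module is installed in compiled form; this text tells all that it offers.
- The arm moves only by the tool send_rows, never from a script. Its argument "moves" is a list that holds one entry, the list of rows, each a list of 7 numbers: the shift along the world's x, y, z in m, then the turn, a rotation vector about the world's x, y, z in rad, then the opening, from -1 (shut) to 1 (fully open). In form: [[[dx, dy, dz, rx, ry, rz, jaw], ...]]. A call has 1 to 10 rows; each row shifts and turns the commanded pose from where the row before left it; what a row does not reach is not made up. A row lasts 1/10 s, in which the tool goes at most 50 mm and 8.59 degrees, less where a joint would pass 70% of its speed; a pose out of reach is approached as far as the arm can. A call with a gripper value outside its range is refused whole. The fingers move at their own pace and stop on an object; "grip_force" is the grip in N (left out, the last holds). Time passes only in rows, so rows that do not move let the fingers close. It gives the time, the measured TCP pose, the force, the opening and the grip force at its end, in the units of the state.
- sense(): the state, without advancing time (a new reading comes with each control period).
- grab_frame(name): name is "side" or "top"; returns a dict with "img" (400x640x3 uint8, red, green, blue), "mtx" (3x3 intrinsics, pixels), "dist" ([k1, k2, p1, p2, k3] as OpenCV has them; the pictures are not rectified), "rvec" (rotation vector, rad) and "tvec" (3), from world to camera coordinates, as OpenCV has them. Camera axes: x right, y down, z forward; pixel columns grow to the right and rows downward; lengths in mm; the calibration is good to about 2 mm. A picture is of the moment at which its call begins. There is no depth.
- sign_off(): hands the job in; it is judged then, once.
The state is a dict: "clock": time; "qpos": joint angles; "qvel": joint speeds; "joint_efforts": joint torques, N m; "eef_pos": TCP position; "tcp_rot": TCP orientation; "contact_force": force on the tool from outside, world axes, zero at the start; "wrist_torque": the same for the moment, N m; "opening": opening from 0.0 (shut) to 1.0 (fully open); "grasp_force": force on a finger pad.
Only numpy, scipy, OpenCV 4.12 (cv2) and the standard library are available. Lean on these libraries where they do the work, as an engineer would, in place of code of your own. Each camera call takes 0.05 s, during which the arm holds its last target. There are 200 camera calls.

## Working session

There is one attempt and no reset: what is moved stays moved. The work goes in short steps, Python scripts to look and compute and a tool call to move; the robot and the scene stay as the last step left them, time stands still between calls to the robot, and variables do not carry over. Pictures are saved under pics/ and viewed, at most 10 in all, crops included, and the job is handed in when it is done.

Besides the shell and the picture viewer there is one more tool, called after "Request:" in YAML: its name, and indented under it one key for each argument. send_rows: Moves the arm, as the interface text tells. Its arguments: {"type":"object","properties":{"moves":{"type":"array"},"grip_force":{"type":"number"}},"required":["moves"]}

```bash
mkdir -p pics; cat > h.py <<'E'
import numpy as np, cv2
from rig import sense, grab_frame, sign_off
def ray(f,px,z):
    p=cv2.undistortPoints(np.array(px,float).reshape(-1,1,2),f["mtx"],f["dist"]).reshape(-1,2)
    R=cv2.Rodrigues(np.array(f["rvec"],float))[0]; t=np.array(f["tvec"],float).reshape(3)
    c=-R.T@t; d=np.c_[p,np.ones(len(p))]@R
    return c+d*((z-c[2])/d[:,2])[:,None]
def proj(f,P):
    return cv2.projectPoints(np.array(P,float).reshape(-1,1,3),np.array(f["rvec"],float),np.array(f["tvec"],float),f["mtx"],f["dist"])[0].reshape(-1,2)
def save(f,n): cv2.imwrite("pics/"+n,f["img"][:,:,::-1])
E
python3 - <<'E'
from h import *
for n in("top","side"):
    f=grab_frame(n); save(f,n+"1.png")
    R=cv2.Rodrigues(np.array(f["rvec"],float))[0]; print(n,-R.T@np.array(f["tvec"]).reshape(3),R[2])
print(sense())
E
```

```text
top [ 347.34313038  -10.30717942 1357.92297973] [ 0.14313378 -0.0094179  -0.98965854]
side [234.82819031 937.22625409 733.38709338] [ 0.22361988 -0.81662654 -0.53208575]
{'clock': 0.1, 'qpos': array([-1.26538416e+00,  3.53581725e-01,  1.63404673e+00,  5.03844432e-06,
        1.15520407e+00, -2.44282175e-03]), 'qvel': array([-0.00072085, -0.00029289, -0.00342928, -0.00069797,  0.00019512,
       -0.0007651 ]), 'joint_efforts': array([-1.35770995e-03, -6.06355476e+01, -3.42817676e+01, -1.29543459e-04,
        3.82383951e-03,  8.27304859e-06]), 'eef_pos': array([ 189.2400816 , -595.24208556,  247.64054811]), 'tcp_rot': array([-3.14035279e+00, -7.63580769e-06,  3.07852946e-01]), 'contact_force': array([-0.48828668,  0.46951791,  0.74970187]), 'wrist_torque': array([ 0.0520088 ,  0.04176816, -0.0053014 ]), 'grasp_force': 0.0, 'opening': 0.9999316665585748}
```

View pics/top1.png

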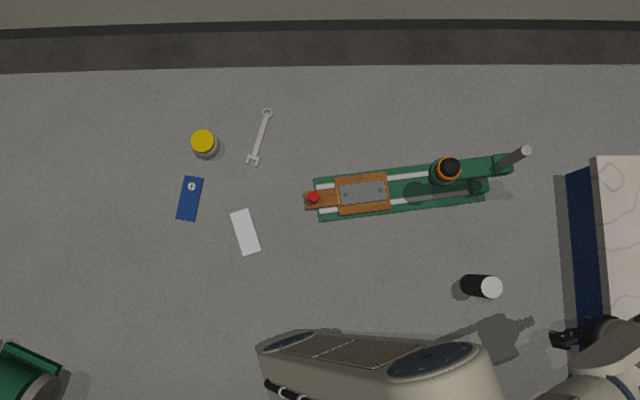

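View pics/side1.png

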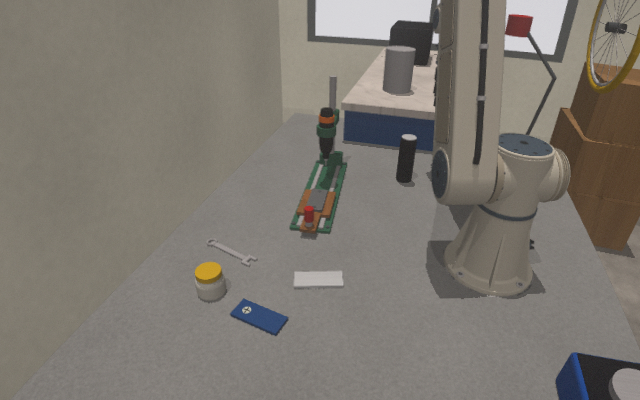

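Top view: blue plate at about (190,198) with its mark at (192,186), bare plate (245,232), red knob (313,197), grey plate (362,190), drill (447,170). The side view confirms these, with the wrench and tub close to the blue plate.

```bash
cat >> h.py <<'E'
def blob(mask,seed,r=45):
    m=np.zeros_like(mask); x,y=map(int,seed); m[max(0,y-r):y+r,max(0,x-r):x+r]=mask[max(0,y-r):y+r,max(0,x-r):x+r]
    cs=cv2.findContours(m.astype(np.uint8),cv2.RETR_EXTERNAL,cv2.CHAIN_APPROX_NONE)[0]
    return max(cs,key=cv2.contourArea)
def rect(f,mask,seed,z,r=45):
    # boundary pixels to the plane z (mm), then min area rectangle in the plane
    c=blob(mask,seed,r); P=ray(f,c.reshape(-1,2),z)[:,:2].astype(np.float32)
    (cx,cy),(w,h),a=cv2.minAreaRect(P)
    a=np.radians(a)
    if w<h: w,h,a=h,w,a+np.pi/2
    M=cv2.moments(P.reshape(-1,1,2))
    a=(a+np.pi/2)%np.pi-np.pi/2
    return np.round([cx,cy,M["m10"]/M["m00"],M["m01"]/M["m00"],w,h],1),round(a,3)
def masks(f):
    hsv=cv2.cvtColor(f["img"],cv2.COLOR_RGB2HSV); h,s,v=[hsv[...,i].astype(int) for i in range(3)]
    return dict(blue=(h>100)&(h<130)&(s>110),white=(v>165)&(s<40),red=((h<5)|(h>172))&(s>150)&(v>90),wood=(h>5)&(h<20)&(s>120),
                grey=(s<60)&(v>70)&(v<170),yellow=(h>20)&(h<32)&(s>150))
E
python3 - <<'E'
from h import *
f=grab_frame("top"); g=grab_frame("side"); m=masks(f); n=masks(g)
cv2.imwrite("pics/z1.png",cv2.resize(f["img"][150:270,160:400,::-1],None,fx=3.3,fy=3.3,interpolation=cv2.INTER_CUBIC))
for nm,F,M,s1,s2,s3 in(("top",f,m,(190,198),(245,232),(313,197)),("side",g,n,(259,316),(318,279),(309,213))):
    print(nm,"blue",rect(F,M["blue"],s1,10),"white",rect(F,M["white"],s2,10,35))
    print(" red top",rect(F,M["red"],s3,94,15))
print("wood",rect(f,m["wood"],(362,190),32))
import numpy as np
hh=blob(m["wood"],(362,190))
x=np.s_[170:212,325:400]
print(f["img"][190,330:396:2].tolist())
E
```

```text
top blue (array([546.7, 358.6, 546.6, 358.6, 127.9,  54.5]), np.float64(-0.188)) white (array([446.1, 195.9, 446.1, 195.8, 124.7,  51.4]), np.float64(0.311))
 red top (array([533.5,  -2.2, 533.5,  -1.6,  27.4,  24.4]), np.float64(-0.017))
side blue (array([546.8, 361.6, 546. , 360.5, 129.2,  58.8]), np.float64(-0.191)) white (array([445.7, 195.2, 446. , 195.2, 128. ,  52.5]), np.float64(0.333))
 red top (array([526.5,  26.1, 527.9,  20. ,  79.4,  24.1]), np.float64(-1.274))
wood (array([ 546.1, -111.6,  547.6, -126.6,  207.2,  110. ]), np.float64(-1.458))
[[124, 82, 45], [123, 83, 46], [121, 81, 47], [144, 100, 55], [117, 78, 48], [109, 110, 107], [109, 108, 105], [108, 108, 106], [103, 106, 103], [105, 105, 102], [106, 108, 105], [105, 105, 103], [106, 105, 104], [107, 106, 104], [106, 104, 103], [106, 104, 104], [103, 101, 99], [106, 104, 102], [106, 106, 106], [108, 109, 105], [105, 105, 100], [107, 108, 105], [102, 103, 99], [108, 108, 105], [89, 90, 90], [79, 82, 82], [94, 92, 92], [105, 108, 105], [120, 82, 51], [94, 71, 44], [44, 84, 64], [48, 88, 67], [47, 88, 66]]
```

View pics/z1.png

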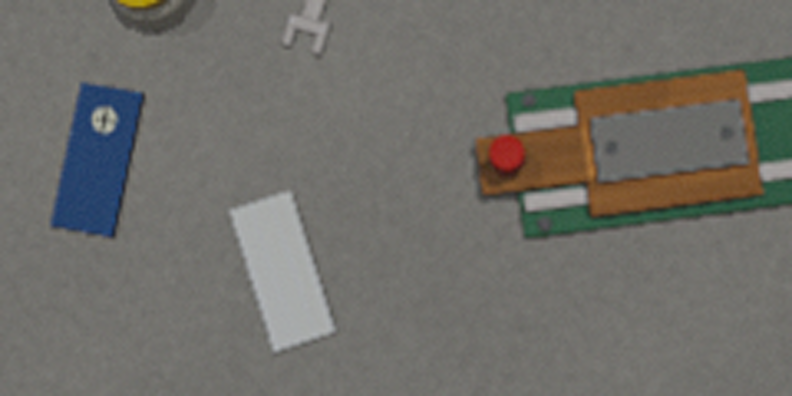

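Plates agree between the views and with their known sizes. Next: grey plate, knob, and bit, with bit estimated from the bed end and the drill top.

```bash
cat >> h.py <<'E'
def hole(f,z=42):
    # grey plate: inner contour of the wood mask
    m=masks(f)["wood"].astype(np.uint8)
    cs,hi=cv2.findContours(m,cv2.RETR_CCOMP,cv2.CHAIN_APPROX_NONE)
    c=max([c for c,q in zip(cs,hi[0]) if q[3]>=0],key=cv2.contourArea)
    P=ray(f,c.reshape(-1,2),z)[:,:2].astype(np.float32); r=cv2.minAreaRect(P); M=cv2.moments(P.reshape(-1,1,2))
    return r,(M["m10"]/M["m00"],M["m01"]/M["m00"])
E
python3 - <<'E'
from h import *
for n in("top","side"):
    f=grab_frame(n); m=masks(f)
    print(n,"seat",hole(f))
    hsv=cv2.cvtColor(f["img"],cv2.COLOR_RGB2HSV); h,s,v=[hsv[...,i].astype(int) for i in range(3)]
    if n=="top":
        # disc of knob top is brightest red
        print("redvals",f["img"][197,304:324].tolist())
        for nm,mm,sd,z,r in(("yellow",m["yellow"],(203,141),70,20),):print(nm,rect(f,mm,sd,z,r))
        gm=(h>60)&(h<90)&(s>80)
        c=blob(gm|m["wood"]|((v>130)&(s<40)),(400,190),95); P=ray(f,c.reshape(-1,2),12)[:,:2]
        u=np.array([-.112,.9937]); t=P@u; print("bed max along",t.max())
        dk=(v<60); print("drilltop",rect(f,dk,(449,168),297,16))
        orng=(h<20)&(s>150)&(v>120)
        c=blob(orng,(447,170),20); print("orange px",cv2.minEnclosingCircle(c))
        cv2.imwrite("pics/z2.png",cv2.resize(f["img"][130:230,290:540,::-1],None,fx=3.2,fy=3.2,interpolation=cv2.INTER_CUBIC))
E
```

```text
top seat (((550.1339721679688, -140.4210662841797), (64.15816497802734, 137.26255798339844), 6.385127544403076), (550.0676993254885, -140.35115312460505))
redvals [[85, 73, 64], [105, 75, 43], [117, 82, 44], [107, 74, 46], [123, 48, 29], [151, 29, 31], [158, 40, 34], [158, 44, 37], [156, 38, 33], [157, 45, 35], [158, 42, 36], [157, 38, 31], [159, 39, 33], [157, 36, 33], [127, 37, 35], [96, 57, 31], [99, 68, 40], [108, 73, 42], [113, 76, 46], [115, 75, 41]]
yellow (array([700.5, 309.3, 700.4, 309.2,  64.4,  61.5]), np.float64(0.777))
bed max along -37.35751436940787
drilltop (array([ 566.8, -317.7,  566.3, -318.4,   45. ,   43.2]), np.float64(-0.492))
orange px ((448.6346130371094, 167.8173065185547), 11.802708625793457)
side seat (((-1418.8409423828125, -2758.025390625), (291.1379699707031, 43.94583511352539), 58.403846740722656), (-1424.4225977492129, -2772.1015013817137))
```

View pics/z2.png

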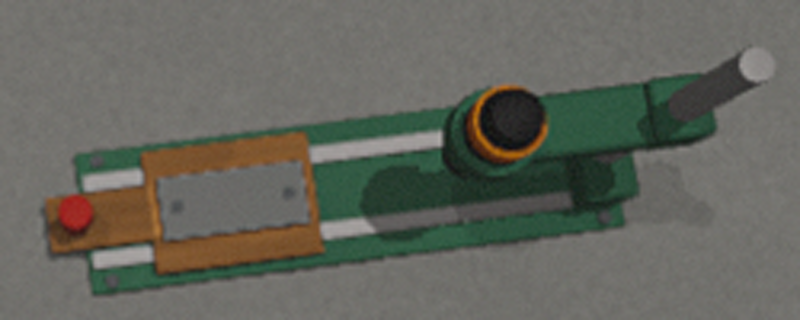

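The picture shows the grey plate centre near px (362,190), the knob disc at (313,196), the bed's front end around (316,200), and the drill top at (449,167). Seat is at (550,-140) with its length at 1.682 rad. Moving to the bare plate now.

Request:
send_rows:
  moves:
    - [[0.0128, 0.0395, 0, 0, 0, 0, 1], [0.0128, 0.0395, 0, 0, 0, 0, 1], [0.0128, 0.0395, 0, 0, 0, 0, 1], [0.0128, 0.0395, 0, 0, 0, 0, 1], [0.0128, 0.0395, 0, 0, 0, 0, 1], [0.0128, 0.0395, 0, 0, 0, 0, 1], [0.0128, 0.0395, 0, 0, 0, 0, 1], [0.0128, 0.0395, 0, 0, 0, 0, 1], [0.0128, 0.0395, 0, 0, 0, 0, 1], [0.0128, 0.0395, 0, 0, 0, 0, 1]]

```text
clock: 1.3
eef_pos: [317.5, -199.1, 248.5]
tcp_rot: [3.141, -0.001, 0.307]
contact_force: [1.0, 0.0, 0.3]
opening: 0.999
grasp_force: 0.0
```

Request:
send_rows:
  moves:
    - [[0.0128, 0.0395, 0, 0, 0, 0, 1], [0.0128, 0.0395, 0, 0, 0, 0, 1], [0.0128, 0.0395, 0, 0, 0, 0, 1], [0.0128, 0.0395, 0, 0, 0, 0, 1], [0.0128, 0.0395, 0, 0, 0, 0, 1], [0.0128, 0.0395, 0, 0, 0, 0, 1], [0.0128, 0.0395, 0, 0, 0, 0, 1], [0.0128, 0.0395, 0, 0, 0, 0, 1], [0.0128, 0.0395, 0, 0, 0, 0.012, 1], [0, 0, 0, 0, 0, 0, 1]]

```text
clock: 2.3
eef_pos: [434.1, 158.8, 248.5]
tcp_rot: [-3.14, -0.002, 0.323]
contact_force: [-0.9, 0.4, -0.7]
opening: 1.004
grasp_force: 0.0
```

Request:
send_rows:
  moves:
    - [[0.006, 0.0184, -0.03, 0, 0, 0, 1], [0.006, 0.0184, -0.03, 0, 0, 0, 1], [0, 0, -0.03, 0, 0, 0, 1], [0, 0, -0.03, 0, 0, 0, 1], [0, 0, -0.03, 0, 0, 0, 1], [0, 0, -0.03, 0, 0, 0, 1], [0, 0, -0.02, 0, 0, 0, 1], [0, 0, -0.01, 0, 0, 0, 1], [0, 0, 0, 0, 0, 0, 1], [0, 0, 0, 0, 0, 0, 1]]

```text
clock: 3.3
eef_pos: [445.0, 191.7, 38.9]
tcp_rot: [-3.142, -0.001, 0.32]
contact_force: [0.1, 0.3, -0.1]
opening: 1.003
grasp_force: 0.0
```

```bash
python3 - <<'E'
from h import *
s=sense(); print(s["eef_pos"],s["tcp_rot"])
f=grab_frame("top"); cv2.imwrite("pics/z3.png",cv2.resize(f["img"][170:290,170:320,::-1],None,fx=4,fy=4))
g=grab_frame("side"); print(rect(g,masks(g)["white"],(318,279),10,35))
u=np.array([-.111,.994])
P=ray(f,[(313.4,178.4),(319.7,221.6)],12); print("bed",P, P[:,:2]@u, P.mean(0)[:2]-320*u)
print(ray(f,[(313.3,196.3)],94))
E
```

```text
[445.01118506 191.68145482  38.93611825] [-3.14155290e+00 -6.83810371e-04  3.19635778e-01]
(array([482.9, 207.7, 487.6, 206.5,  51.6,  50. ]), np.float64(0.291))
bed [[597.11766636  -2.24661285  12.        ]
 [471.2510906  -18.25385975  12.        ]] [-68.51319414 -70.45320765] [ 569.70437848 -328.3302363 ]
[[532.67498201  -1.68166586  94.        ]]
```

View pics/z3.png

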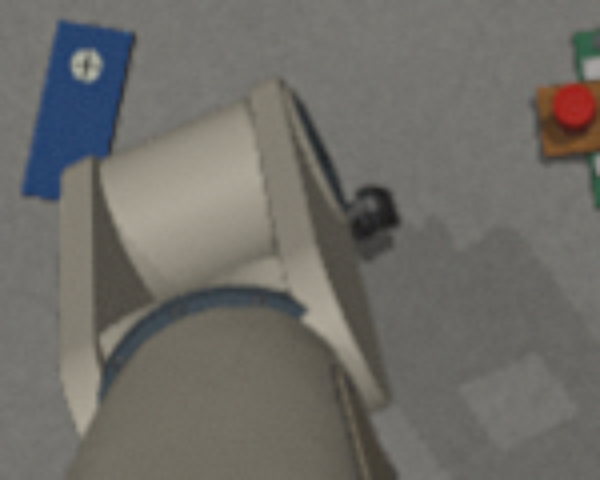

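The wrist hides the plate from above, and the blue plate stays clear at left. I'll correct the small offset and lower.

Request:
send_rows:
  moves:
    - [[0.001, 0.004, 0, 0, 0, 0, 1], [0, 0, -0.01, 0, 0, 0, 1], [0, 0, -0.009, 0, 0, 0, 1], [0, 0, 0, 0, 0, 0, 1], [0, 0, 0, 0, 0, 0, 0.3], [0, 0, 0, 0, 0, 0, -0.2], [0, 0, 0, 0, 0, 0, -0.2], [0, 0, 0, 0, 0, 0, -0.2], [0, 0, 0, 0, 0, 0, -0.2], [0, 0, 0, 0, 0, 0, -0.2]]
  grip_force: 40

```text
clock: 4.4
eef_pos: [445.6, 195.7, 19.7]
tcp_rot: [-3.142, -0.0, 0.32]
contact_force: [-1.2, -1.1, 6.0]
opening: 0.636
grasp_force: 41.4
```

Request:
send_rows:
  moves:
    - [[0, 0, 0.02, 0, 0, 0, -0.2], [0, 0, 0.03, 0, 0, 0, -0.2], [0, 0, 0.04, 0, 0, 0, -0.2], [0.01, -0.02, 0.03, 0, 0, 0.136, -0.2], [0.01, -0.034, 0, 0, 0, 0.136, -0.2], [0.01, -0.034, 0, 0, 0, 0.136, -0.2], [0.01, -0.034, 0, 0, 0, 0.136, -0.2], [0.01, -0.034, 0, 0, 0, 0.136, -0.2], [0.01, -0.034, 0, 0, 0, 0.136, -0.2], [0.01, -0.034, 0, 0, 0, 0.136, -0.2]]

```text
clock: 5.4
eef_pos: [515.5, -29.8, 139.2]
tcp_rot: [-3.141, 0.0, 1.277]
contact_force: [0.3, 0.5, -2.3]
opening: 0.63
grasp_force: 43.6
```

Request:
send_rows:
  moves:
    - [[0.01, -0.034, 0, 0, 0, 0.136, -0.2], [0.01, -0.034, 0, 0, 0, 0.136, -0.2], [0.01, -0.034, 0, 0, 0, 0.136, -0.2], [0.01, -0.014, 0, 0, 0, 0, -0.2], [0, 0, 0, 0, 0, 0, -0.2], [0, 0, 0, 0, 0, 0, -0.2]]

```text
clock: 6.0
eef_pos: [555.1, -143.7, 138.9]
tcp_rot: [-3.141, -0.001, 1.677]
contact_force: [-0.2, -0.1, -2.5]
opening: 0.63
grasp_force: 43.6
```

```bash
python3 - <<'E'
from h import *
s=sense(); print(s["eef_pos"],s["tcp_rot"],s["opening"],s["grasp_force"])
g=grab_frame("side"); cv2.imwrite("pics/z4.png",cv2.resize(g["img"][80:300,200:460,::-1],None,fx=2.5,fy=2.5))
E
```

```text
[ 555.0688025  -143.70220282  138.88402449] [-3.14058220e+00 -8.04095596e-04  1.67674460e+00] 0.6304769530913248 43.64415228366852
```

View pics/z4.png

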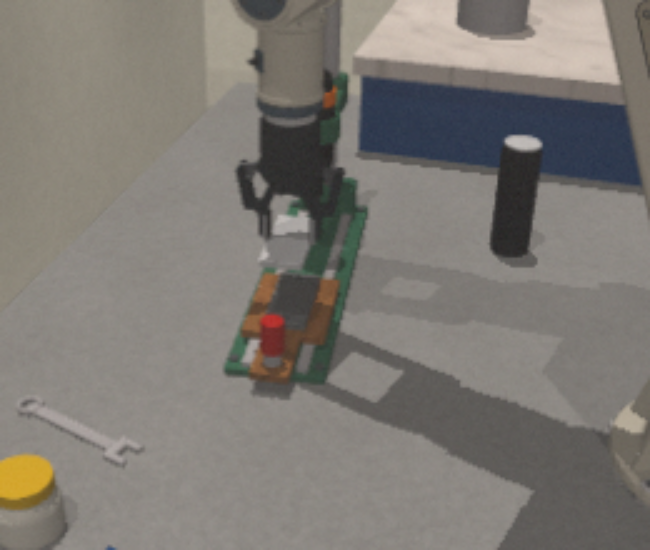

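The bare plate is held level above the sled, with the knob and drill clear. I'll align it over the seat and lower.

Request:
send_rows:
  moves:
    - [[-0.005, 0.003, 0, 0, 0, 0.005, -0.2], [0, 0, -0.02, 0, 0, 0, -0.2], [0, 0, -0.02, 0, 0, 0, -0.2], [0, 0, -0.015, 0, 0, 0, -0.2], [0, 0, 0, 0, 0, 0, -0.2], [0, 0, 0, 0, 0, 0, -0.2]]

```text
clock: 6.65
eef_pos: [550.4, -140.9, 84.4]
tcp_rot: [-3.141, -0.0, 1.685]
contact_force: [-0.4, -0.2, -2.3]
opening: 0.631
grasp_force: 43.6
```

Request:
send_rows:
  moves:
    - [[0, 0, -0.012, 0, 0, 0, -0.2], [0, 0, -0.008, 0, 0, 0, -0.2], [0, 0, -0.003, 0, 0, 0, -0.2], [0, 0, 0, 0, 0, 0, -0.2], [0, 0, 0, 0, 0, 0, -0.2]]

```text
clock: 7.15
eef_pos: [550.3, -141.4, 61.7]
tcp_rot: [-3.141, -0.0, 1.685]
contact_force: [-3.3, 1.2, 7.0]
opening: 0.634
grasp_force: 44.7
```

Contact at the expected height. Now to release and rise, moving towards the blue plate to unblock the view.

Request:
send_rows:
  moves:
    - [[0, 0, 0, 0, 0, 0, 0.5], [0, 0, 0, 0, 0, 0, 1], [0, 0, 0, 0, 0, 0, 1], [0, 0, 0, 0, 0, 0, 1], [0, 0, 0.03, 0, 0, 0, 1], [0, 0, 0.04, 0, 0, 0, 1], [0, 0.02, 0.04, 0, 0, 0, 1], [0, 0.04, 0, 0, 0, 0.12, 1], [0, 0.04, 0, 0, 0, 0.12, 1], [0, 0.04, 0, 0, 0, 0.12, 1]]

```text
clock: 8.15
eef_pos: [550.6, -0.1, 171.8]
tcp_rot: [3.141, 0.001, 2.049]
contact_force: [0.6, 0.7, -0.3]
opening: 1.004
grasp_force: 0.0
```

Request:
send_rows:
  moves:
    - [[0, 0.04, 0, 0, 0, 0.12, 1], [0, 0.04, 0, 0, 0, 0.12, 1], [0, 0.04, 0, 0, 0, 0.12, 1], [0, 0.04, 0, 0, 0, 0.12, 1], [0, 0.04, 0, 0, 0, 0.12, 1], [0, 0.04, 0, 0, 0, 0.12, 1], [0, 0.04, 0, 0, 0, 0.12, 1], [0, 0.04, 0, 0, 0, 0.06, 1], [-0.002, 0.03, 0, 0, 0, 0, 1], [0, 0, 0, 0, 0, 0, 1]]

```text
clock: 9.15
eef_pos: [548.2, 352.4, 171.1]
tcp_rot: [3.14, 0.0, 2.948]
contact_force: [-0.1, -0.0, -0.1]
opening: 1.001
grasp_force: 0.0
```

```bash
python3 - <<'E'
from h import *
s=sense(); print(s["eef_pos"],s["tcp_rot"],s["qpos"])
f=grab_frame("top");m=masks(f); g=grab_frame("side");n=masks(g)
px=proj(f,(550,-140,52))[0]; py=proj(g,(550,-140,52))[0]; print(px,py)
print(rect(f,m["white"],px,52,28)); print(rect(g,n["white"],py,52,28)); print(rect(f,m["blue"],(190,198),10))
cv2.imwrite("pics/z5.png",np.vstack([cv2.resize(F["img"][int(p[1])-35:int(p[1])+35,int(p[0])-70:int(p[0])+70,::-1],None,fx=4,fy=4) for F,p in((f,px),(g,py))]))
E
```

```text
[548.18595173 352.37718336 171.13643776] [3.14010973e+00 2.76755689e-04 2.94772518e+00] [ 5.68559034e-01  4.69428851e-01  1.64009202e+00  1.02741369e-03
  1.03084765e+00 -8.08897675e-01]
[362.67389108 191.51525733] [316.18199575 196.25872054]
(array([ 550.2, -141.2,  550.3, -141.1,  125.8,   51.9]), np.float64(-1.467))
(array([ 558.6, -212.4,  553.6, -153.2,  269. ,   54.9]), np.float64(-1.455))
(array([548. , 357.8, 554.3, 349.4, 125. ,  53.9]), np.float64(-0.184))
```

View pics/z5.png

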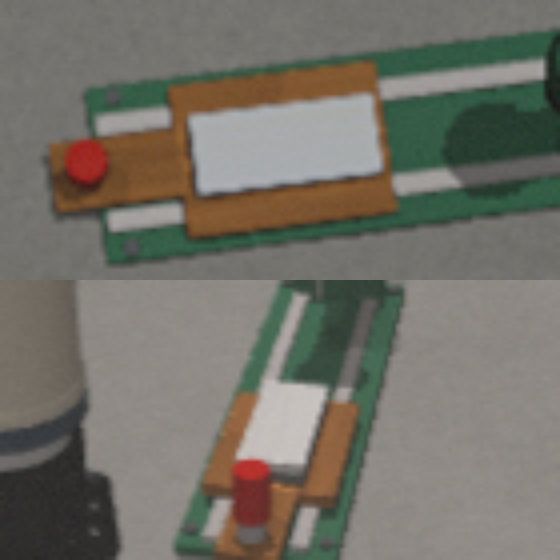

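The bare plate lies square and flush on the grey plate: measured (550.2,-141.2) against the seat at (550.1,-140.4). Descending on the blue plate.

Request:
send_rows:
  moves:
    - [[-0.0015, 0.007, 0, 0, 0, 0.003, 1], [0, 0, -0.03, 0, 0, 0, 1], [0, 0, -0.03, 0, 0, 0, 1], [0, 0, -0.03, 0, 0, 0, 1], [0, 0, -0.02, 0, 0, 0, 1], [0, 0, -0.01, 0, 0, 0, 1], [0, 0, 0, 0, 0, 0, 1], [0, 0, 0, 0, 0, 0, 1]]

```text
clock: 10.05
eef_pos: [547.7, 355.7, 52.2]
tcp_rot: [3.141, 0.001, 2.947]
contact_force: [-0.0, -1.0, 0.7]
opening: 1.0
grasp_force: 0.0
```

Request:
send_rows:
  moves:
    - [[-0.001, 0.0035, -0.01, 0, 0, 0.004, 1], [0, 0, -0.01, 0, 0, 0, 1], [0, 0, -0.012, 0, 0, 0, 1], [0, 0, 0, 0, 0, 0, 1], [0, 0, 0, 0, 0, 0, 0.3], [0, 0, 0, 0, 0, 0, -0.2], [0, 0, 0, 0, 0, 0, -0.2], [0, 0, 0, 0, 0, 0, -0.2], [0, 0, 0, 0, 0, 0, -0.2], [0, 0, 0, 0, 0, 0, -0.2]]

```text
clock: 11.05
eef_pos: [546.4, 359.4, 20.0]
tcp_rot: [3.141, 0.001, 2.952]
contact_force: [-1.3, 0.4, 5.8]
opening: 0.633
grasp_force: 42.1
```

Request:
send_rows:
  moves:
    - [[0, 0, 0.02, 0, 0, 0, -0.2], [0, 0, 0.03, 0, 0, 0, -0.2], [0, 0, 0.04, 0, 0, 0, -0.2], [0, -0.02, 0.03, 0, 0, -0.1, -0.2], [0, -0.04, 0, 0, 0, -0.1, -0.2], [0, -0.04, 0, 0, 0, -0.1, -0.2], [0, -0.04, 0, 0, 0, -0.1, -0.2], [0, -0.04, 0, 0, 0, -0.1, -0.2], [0, -0.04, 0, 0, 0, -0.1, -0.2], [0, -0.04, 0, 0, 0, -0.1, -0.2]]

```text
clock: 12.05
eef_pos: [545.6, 97.6, 139.2]
tcp_rot: [-3.141, 0.0, 2.248]
contact_force: [-0.3, 0.0, -1.8]
opening: 0.632
grasp_force: 43.2
```

Request:
send_rows:
  moves:
    - [[0, -0.04, 0, 0, 0, -0.1, -0.2], [0, -0.04, 0, 0, 0, -0.1, -0.2], [0, -0.04, 0, 0, 0, -0.1, -0.2], [0.002, -0.04, 0, 0, 0, -0.1, -0.2], [0.002, -0.04, 0, 0, 0, -0.1, -0.2], [0, -0.04, 0, 0, 0, -0.1, -0.2], [0, 0, 0, 0, 0, -0.07, -0.2], [0, 0, 0, 0, 0, 0, -0.2], [0, 0, 0, 0, 0, 0, -0.2]]

```text
clock: 12.95
eef_pos: [549.7, -140.5, 139.0]
tcp_rot: [-3.141, -0.0, 1.584]
contact_force: [-0.4, 0.4, -3.1]
opening: 0.634
grasp_force: 43.3
```

Request:
send_rows:
  moves:
    - [[0.0005, 0, 0, 0, 0, 0.096, -0.2], [0, 0, -0.02, 0, 0, 0, -0.2], [0, 0, -0.02, 0, 0, 0, -0.2], [0, 0, -0.01, 0, 0, 0, -0.2], [0, 0, 0, 0, 0, 0, -0.2], [0, 0, 0, 0, 0, 0, -0.2]]

```text
clock: 13.55
eef_pos: [550.8, -140.4, 89.6]
tcp_rot: [3.142, -0.0, 1.679]
contact_force: [0.0, 0.3, -2.3]
opening: 0.632
grasp_force: 43.3
```

Request:
send_rows:
  moves:
    - [[-0.0005, -0.0002, -0.009, 0, 0, 0.002, -0.2], [0, 0, -0.006, 0, 0, 0, -0.2], [0, 0, -0.003, 0, 0, 0, -0.2], [0, 0, 0, 0, 0, 0, -0.2], [0, 0, 0, 0, 0, 0, -0.2]]

```text
clock: 14.05
eef_pos: [549.9, -141.1, 72.0]
tcp_rot: [-3.141, -0.0, 1.68]
contact_force: [-3.8, 0.4, 8.7]
opening: 0.632
grasp_force: 44.6
```

Request:
send_rows:
  moves:
    - [[0, 0, 0, 0, 0, 0, 0.5], [0, 0, 0, 0, 0, 0, 1], [0, 0, 0, 0, 0, 0, 1], [0, 0, 0, 0, 0, 0, 1], [0, 0, 0.03, 0, 0, 0, 1], [0, 0, 0.04, 0, 0, 0, 1], [-0.01, 0.03, 0.03, 0, 0, 0, 1], [-0.01, 0.04, 0, 0, 0, 0, 1], [-0.01, 0.04, 0, 0, 0, 0, 1], [-0.01, 0.04, 0, 0, 0, 0, 1]]

```text
clock: 15.05
eef_pos: [509.7, 10.2, 171.7]
tcp_rot: [3.141, 0.0, 1.679]
contact_force: [0.5, -0.1, -0.1]
opening: 1.001
grasp_force: 0.0
```

Request:
send_rows:
  moves:
    - [[-0.02, 0.04, 0, 0, 0, 0, 1], [-0.02, 0.04, 0, 0, 0, 0, 1], [-0.02, 0.04, 0, 0, 0, 0, 1], [-0.02, 0.04, 0, 0, 0, 0, 1], [-0.02, 0.04, 0, 0, 0, 0, 1], [0, 0, 0, 0, 0, 0, 1]]

```text
clock: 15.65
eef_pos: [408.0, 212.6, 171.4]
tcp_rot: [-3.141, -0.001, 1.684]
contact_force: [0.3, -0.8, -0.5]
opening: 0.998
grasp_force: 0.0
```

```bash
python3 - <<'E'
from h import *
s=sense(); print(s["eef_pos"],s["tcp_rot"])
f=grab_frame("top");m=masks(f); g=grab_frame("side");n=masks(g)
px=proj(f,(550,-140,62))[0]; py=proj(g,(550,-140,62))[0]; tip=proj(g,(569,-322,76))[0]
print(px,py,tip)
print(rect(f,m["blue"],px,62,28)); print(rect(g,n["blue"],py,62,28))
print("knob",rect(f,m["red"],(313,197),94,15))
def disc(F,M,p,z):
    c=blob(M["white"]&True,p,14); 
    return ray(F,[cv2.minAreaRect(c)[0]],z)[0],cv2.boundingRect(c)
k=np.array((554,-175,62.)); print("mark",[disc(F,M,proj(F,k)[0],62) for F,M in((f,m),(g,n))])
a=cv2.resize(f["img"][150:230,300:470,::-1],None,fx=3.5,fy=3.5)
b=cv2.resize(g["img"][95:235,280:365,::-1],None,fx=4,fy=4); 
b=b[:560]; a=cv2.copyMakeBorder(a,0,560-a.shape[0],0,0,cv2.BORDER_CONSTANT); 
cv2.imwrite("pics/z6.png",cv2.resize(np.hstack([a,b]),None,fx=.83,fy=.83))
E
```

```text
[407.98077704 212.61975468 171.37511876] [-3.14140016e+00 -1.12846321e-03  1.68408083e+00]
[363.01275793 190.95836965] [316.19535304 193.70696399] [325.16927963 165.7245135 ]
(array([ 548.7, -142. ,  548.8, -142.1,  127.8,   54.5]), np.float64(-1.462))
(array([ 568.3, -158. ,  565.7, -154. ,   87.3,   23.5]), np.float64(-1.283))
knob (array([533.5,  -2.2, 533.6,  -1.9,  27.4,  24.4]), np.float64(-0.017))
mark [(array([ 548.620746  , -172.70092103,   62.        ]), (374, 191, 2, 2)), (array([ 585.2245615 , -244.05451665,   62.        ]), (315, 178, 1, 1))]
```

View pics/z6.png

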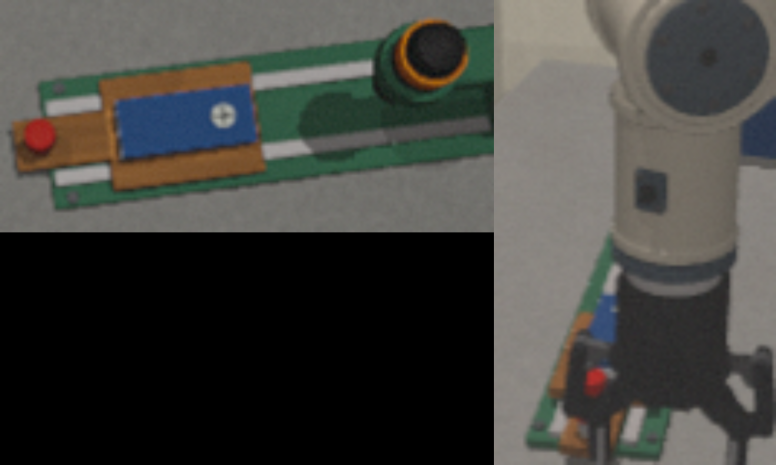

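The stack looks square with the mark towards the drill; blue centre measured at (548.7,-142.0). Next I'll refine the bit position using the unobstructed first side picture and the bed corners.

```bash
python3 - <<'E'
from h import *
f=grab_frame("top"); g=grab_frame("side")
a=cv2.imread("pics/side1.png"); 
cv2.imwrite("pics/z7.png",np.hstack([cv2.resize(a[95:185,290:365],None,fx=5.5,fy=5.5,interpolation=cv2.INTER_CUBIC),cv2.resize(f["img"][180:230,300:330,::-1],(297,495),interpolation=cv2.INTER_CUBIC)]))
for y in(-316,-320,-324,-328): print(y,proj(g,[(550.1-.1117*(y+140.4),y,76),(550.1-.1117*(y+140.4),y,135)]).round(1).tolist())
hsv=cv2.cvtColor(f["img"],cv2.COLOR_RGB2HSV); h,s,v=[hsv[...,i].astype(int) for i in range(3)]
# lower long edge and front edge of bed: green boundary pixels, line fits
gm=((h>55)&(h<95)&(s>70)).astype(np.uint8)
fr=[];lo=[];bk=[]
for y in range(184,219):
    if 191<y<211: continue
    x=np.where(gm[y,300:345])[0]; fr.append((300+x[0]-.5,y))
for x in range(330,470):
    y=np.where(gm[180:235,x])[0]; lo.append((x,180+y[-1]+.5))
for y in range(190,199):
    x=np.where(gm[y,440:505])[0]; bk.append((440+x[-1]+.5,y))
u=np.array([-.1112,.9938]); w=np.array([.9938,.1112])
for nm,l in(("front",fr),("low",lo),("back",bk)):
    P=ray(f,l,12)[:,:2]; print(nm,"along",np.percentile(P@u,[10,50,90]).round(1),"across",np.percentile(P@w,[10,50,90]).round(1))
print("seat",np.array([550.1,-140.4])@u,np.array([550.1,-140.4])@w)
E
```

```text
-316 [[324.6, 166.4], [324.8, 151.9]]
-320 [[324.7, 165.9], [325.0, 151.4]]
-324 [[324.9, 165.4], [325.2, 151.0]]
-328 [[325.1, 165.0], [325.3, 150.5]]Traceback (most recent call last):
  File "<stdin>", line 12, in <module>
IndexError: index 0 is out of bounds for axis 0 with size 0
```

View pics/z7.png

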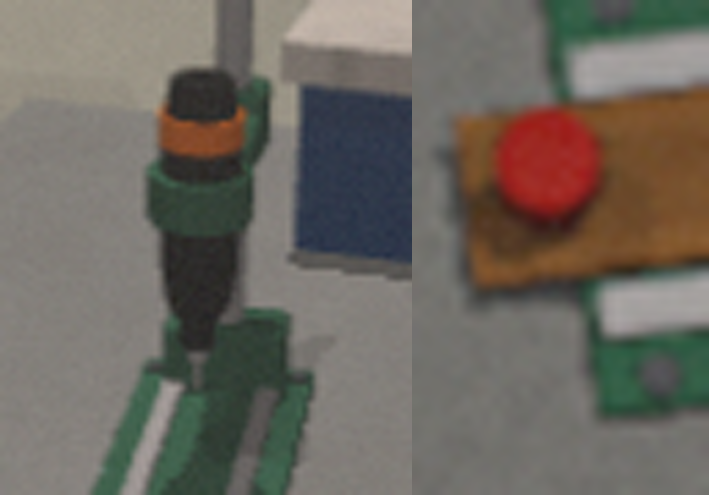

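Bit tip is at about (325.8,166) in the side view, which matches the line of the slide. Fixing the bed-edge fit.

```bash
python3 - <<'E'
from h import *
f=grab_frame("top")
hsv=cv2.cvtColor(f["img"],cv2.COLOR_RGB2HSV); h,s,v=[hsv[...,i].astype(int) for i in range(3)]
gm=((h>55)&(h<95)&(s>70)).astype(np.uint8)
fr=[];lo=[];bk=[]
for y in list(range(181,189))+list(range(212,220)):
    x=np.where(gm[y,300:335])[0]
    if len(x): fr.append((300+x[0]-.5,y))
for x in range(330,470):
    y=np.where(gm[180:235,x])[0]
    if len(y): lo.append((x,180+y[-1]+.5))
for y in range(190,200):
    x=np.where(gm[y,440:505])[0]
    if len(x): bk.append((440+x[-1]+.5,y))
u=np.array([-.1112,.9938]); w=np.array([.9938,.1112])
for nm,l in(("front",fr),("low",lo),("back",bk)):
    P=ray(f,l,12)[:,:2]; print(nm,len(l),"along",np.percentile(P@u,[10,50,90]).round(1),"across",np.percentile(P@w,[10,50,90]).round(1))
print("front px",np.round(fr,1).tolist()); print("back px",bk)
print("seat",np.array([550.1,-140.4])@u,np.array([550.1,-140.4])@w)
E
```

```text
front 12 along [-68.8 -67.4 -66.5] across [477.3 488.  582.3]
low 140 along [-465.6 -302.  -140.4] across [465.2 466.4 467.6]
back 10 along [-562.  -554.6 -553.3] across [472.1 482.9 492.5]
front px [[313.5, 181.0], [313.5, 182.0], [313.5, 183.0], [313.5, 184.0], [313.5, 185.0], [329.5, 213.0], [317.5, 214.0], [317.5, 215.0], [317.5, 216.0], [318.5, 217.0], [318.5, 218.0], [318.5, 219.0]]
back px [(np.float64(487.5), 190), (np.float64(485.5), 191), (np.float64(483.5), 192), (np.float64(483.5), 193), (np.float64(483.5), 194), (np.float64(483.5), 195), (np.float64(483.5), 196), (np.float64(484.5), 197), (np.float64(484.5), 198), (np.float64(484.5), 199)]
seat -200.70064000000002 531.0769
```

Bed: front -67.3 and back -554 along the slide (length 487 against the given 490), so the bit is at about -386 and sled travel to go is about 149 mm. Going to the knob. I'll also touch the sled's zero stop gently as an independent reference.

Request:
send_rows:
  moves:
    - [[0.018, -0.0306, 0, 0, 0, 0, 1], [0.018, -0.0306, 0, 0, 0, 0, 1], [0.018, -0.0306, 0, 0, 0, 0, 1], [0.018, -0.0306, 0, 0, 0, 0, 1], [0.018, -0.0306, 0, 0, 0, 0, 1], [0.018, -0.0306, 0, 0, 0, 0, 1], [0.018, -0.0306, 0, 0, 0, 0, 1], [0, 0, 0, 0, 0, 0, 1], [0, 0, 0, 0, 0, 0, 1]]

```text
clock: 16.8
eef_pos: [535.9, -7.0, 171.0]
tcp_rot: [-3.141, -0.0, 1.676]
contact_force: [0.2, 0.2, 0.9]
opening: 1.002
grasp_force: 0.0
```

Request:
send_rows:
  moves:
    - [[-0.0018, 0.0055, -0.02, 0, 0, 0.006, 1], [0, 0, -0.03, 0, 0, 0, 1], [0, 0, -0.03, 0, 0, 0, 1], [0, 0, -0.014, 0, 0, 0, 1], [0, 0, 0, 0, 0, 0, 1], [0, 0, 0, 0, 0, 0, 1]]

```text
clock: 17.4
eef_pos: [534.4, 0.5, 77.9]
tcp_rot: [3.141, -0.0, 1.686]
contact_force: [-0.2, -0.6, 1.0]
opening: 1.001
grasp_force: 0.0
```

Request:
send_rows:
  moves:
    - [[0, 0, 0, 0, 0, 0, 0.2], [0, 0, 0, 0, 0, 0, -0.3], [0, 0, 0, 0, 0, 0, -0.6], [0, 0, 0, 0, 0, 0, -0.8], [0, 0, 0, 0, 0, 0, -0.8], [0, 0, 0, 0, 0, 0, -0.8], [0, 0, 0, 0, 0, 0, -0.8], [0, 0, 0, 0, 0, 0, -0.8]]
  grip_force: 30

```text
clock: 18.2
eef_pos: [534.5, 0.2, 77.9]
tcp_rot: [3.141, 0.0, 1.686]
contact_force: [-0.9, -0.1, 6.6]
opening: 0.34
grasp_force: 29.2
```

Request:
send_rows:
  moves:
    - [[-0.0002, 0.002, 0, 0, 0, 0, -0.8], [-0.0004, 0.003, 0, 0, 0, 0, -0.8], [-0.0003, 0.003, 0, 0, 0, 0, -0.8], [-0.0002, 0.002, 0, 0, 0, 0, -0.8], [0, 0, 0, 0, 0, 0, -0.8]]

```text
clock: 18.7
eef_pos: [533.4, 10.3, 77.9]
tcp_rot: [3.141, 0.0, 1.686]
contact_force: [-2.7, -0.3, 6.7]
opening: 0.343
grasp_force: 29.1
```

Request:
send_rows:
  moves:
    - [[-0.0001, 0.001, 0, 0, 0, 0, -0.8], [-0.0001, 0.001, 0, 0, 0, 0, -0.8], [-0.0001, 0.001, 0, 0, 0, 0, -0.8], [0, 0, 0, 0, 0, 0, -0.8]]

```text
clock: 19.1
eef_pos: [533.0, 13.1, 77.9]
tcp_rot: [3.141, 0.0, 1.686]
contact_force: [-1.1, -1.9, 6.6]
opening: 0.339
grasp_force: 29.2
```

Request:
send_rows:
  moves:
    - [[-0.0001, 0.001, 0, 0, 0, 0, -0.8], [0, 0, 0, 0, 0, 0, -0.8]]

```text
clock: 19.3
eef_pos: [533.0, 14.0, 77.9]
tcp_rot: [3.141, 0.0, 1.686]
contact_force: [-2.0, -3.2, 6.8]
opening: 0.342
grasp_force: 29.2
```

Request:
send_rows:
  moves:
    - [[-0.0001, 0.001, 0, 0, 0, 0, -0.8], [0, 0, 0, 0, 0, 0, -0.8]]

```text
clock: 19.5
eef_pos: [532.8, 14.7, 77.9]
tcp_rot: [3.141, 0.001, 1.686]
contact_force: [-2.1, -3.9, 6.1]
opening: 0.341
grasp_force: 29.2
```

Request:
send_rows:
  moves:
    - [[-0.0001, 0.001, 0, 0, 0, 0, -0.8], [0, 0, 0, 0, 0, 0, -0.8]]

```text
clock: 19.7
eef_pos: [532.8, 14.8, 77.9]
tcp_rot: [3.141, 0.002, 1.687]
contact_force: [-1.7, -10.9, 5.3]
opening: 0.339
grasp_force: 29.2
```

Request:
send_rows:
  moves:
    - [[-0.0001, 0.001, 0, 0, 0, 0, -0.8], [0, 0, 0, 0, 0, 0, -0.8]]

```text
clock: 19.9
eef_pos: [532.9, 14.9, 77.9]
tcp_rot: [3.141, 0.004, 1.687]
contact_force: [-1.6, -17.2, 5.0]
opening: 0.341
grasp_force: 29.2
```

Stop found at y = 14.8, so the starting s was 14.7 mm, exactly as predicted. Target s is about 0.164, i.e. TCP at about (551.1,-148.2).

Request:
send_rows:
  moves:
    - [[0.0004, -0.004, 0, 0, 0, 0, -0.8], [0.0008, -0.007, 0, 0, 0, 0, -0.8], [0.0011, -0.01, 0, 0, 0, 0, -0.8], [0.0011, -0.01, 0, 0, 0, 0, -0.8], [0.0011, -0.01, 0, 0, 0, 0, -0.8], [0.0011, -0.01, 0, 0, 0, 0, -0.8], [0.0011, -0.01, 0, 0, 0, 0, -0.8], [0.0011, -0.01, 0, 0, 0, 0, -0.8], [0.0011, -0.01, 0, 0, 0, 0, -0.8], [0.0011, -0.01, 0, 0, 0, 0, -0.8]]

```text
clock: 20.9
eef_pos: [542.8, -73.8, 78.0]
tcp_rot: [3.141, -0.0, 1.686]
contact_force: [-0.8, 3.5, 5.6]
opening: 0.345
grasp_force: 29.3
```

Request:
send_rows:
  moves:
    - [[0.0011, -0.01, 0, 0, 0, 0, -0.8], [0.0011, -0.01, 0, 0, 0, 0, -0.8], [0.0011, -0.01, 0, 0, 0, 0, -0.8], [0.0011, -0.01, 0, 0, 0, 0, -0.8], [0.0011, -0.01, 0, 0, 0, 0, -0.8], [0.0009, -0.008, 0, 0, 0, 0, -0.8], [0.0005, -0.005, 0, 0, 0, 0, -0.8], [0, 0, 0, 0, 0, 0, -0.8], [0, 0, 0, 0, 0, 0, -0.8]]

```text
clock: 21.8
eef_pos: [549.9, -137.3, 77.9]
tcp_rot: [3.141, 0.001, 1.686]
contact_force: [0.2, -2.2, 6.3]
opening: 0.345
grasp_force: 29.4
```

Remaining y travel is -10.9 mm.

Request:
send_rows:
  moves:
    - [[0.0005, -0.005, 0, 0, 0, 0, -0.8], [0.0005, -0.004, 0, 0, 0, 0, -0.8], [0.0002, -0.002, 0, 0, 0, 0, -0.8], [0, 0, 0, 0, 0, 0, -0.8], [0, 0, 0, 0, 0, 0, -0.8]]

```text
clock: 22.3
eef_pos: [551.0, -147.9, 77.9]
tcp_rot: [3.141, 0.001, 1.686]
contact_force: [0.4, -0.3, 6.2]
opening: 0.345
grasp_force: 29.4
```

Close enough (0.3 mm). Release and retreat.

Request:
send_rows:
  moves:
    - [[0, 0, 0, 0, 0, 0, -0.1], [0, 0, 0, 0, 0, 0, 0.5], [0, 0, 0, 0, 0, 0, 1], [0, 0, 0, 0, 0, 0, 1], [0, 0, 0, 0, 0, 0, 1], [0, 0, 0.03, 0, 0, 0, 1], [0, 0, 0.04, 0, 0, 0, 1], [-0.02, 0.03, 0.03, 0, 0, 0, 1], [-0.02, 0.04, 0, 0, 0, 0, 1], [-0.02, 0.04, 0, 0, 0, 0, 1]]

```text
clock: 23.3
eef_pos: [490.4, -37.0, 178.4]
tcp_rot: [3.139, 0.0, 1.684]
contact_force: [0.5, 0.6, -0.1]
opening: 1.0
grasp_force: 0.0
```

Request:
send_rows:
  moves:
    - [[-0.02, 0.04, 0, 0, 0, 0, 1], [-0.02, 0.04, 0, 0, 0, 0, 1], [-0.02, 0.04, 0, 0, 0, 0, 1], [-0.02, 0.04, 0, 0, 0, 0, 1], [-0.02, 0.03, 0, 0, 0, 0, 1], [-0.02, 0, 0, 0, 0, 0, 1], [-0.02, 0, 0, 0, 0, 0, 1], [0, 0, 0, 0, 0, 0, 1], [0, 0, 0, 0, 0, 0, 1]]

```text
clock: 24.2
eef_pos: [351.1, 152.5, 177.6]
tcp_rot: [3.14, -0.0, 1.686]
contact_force: [-0.0, -0.1, 0.5]
opening: 1.003
grasp_force: 0.0
```

```bash
python3 - <<'E'
from h import *
s=sense(); print(s["clock"],s["eef_pos"])
f=grab_frame("top");m=masks(f); g=grab_frame("side")
print("knob",rect(f,m["red"],proj(f,(552,-149,94))[0],94,15))
px=proj(f,(566,-289,62))[0]; py=proj(g,(570,-325,70))[0].astype(int)
print("blue visible",rect(f,m["blue"],px,62,28))
a=cv2.resize(f["img"][140:220,340:490,::-1],(560,299),interpolation=cv2.INTER_CUBIC)
b=cv2.resize(g["img"][py[1]-60:py[1]+60,py[0]-45:py[0]+45,::-1],None,fx=2.49,fy=2.49,interpolation=cv2.INTER_CUBIC)
cv2.imwrite("pics/z8.png",np.hstack([a,cv2.resize(b,(224,299))]))
E
```

```text
24.2 [351.06363482 152.49125006 177.59937006]
knob (array([ 549.5, -148.5,  550. , -148.9,   27.3,   25. ]), np.float64(-0.804))
blue visible (array([ 565.5, -290.2,  562.6, -278.6,  128.6,   54.8]), np.float64(-1.455))
```

View pics/z8.png

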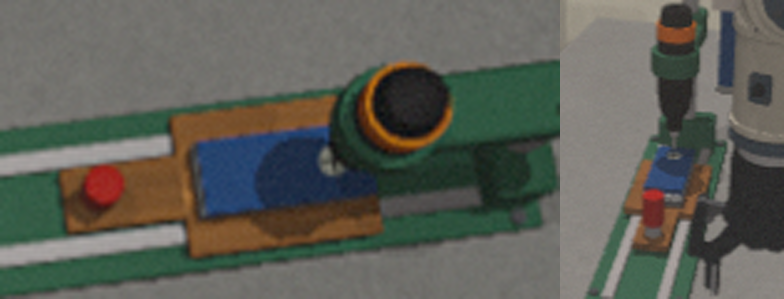

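The mark lies under the bit in both views. The blue plate is still square (centre along the slide -351, so the mark is at -386 and the bit at -386), and the arm is clear.

```bash
python3 -c "from rig import sign_off; print(sign_off())"
```

```text
the job is handed in; nothing more can be done
None
```

The job is handed in: both plates are stacked square on the grey plate with the mark up, and by camera the cross sits within about 1 mm of the bit; the arm is clear, the drill was not touched, and the arm stayed clear of the can, wrench and tub.

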